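Code a new batch of paint pots

TASK

Code the batch of screw-lid paint pots: stand every one of them in its own station of the coding fixture, swing the hold-down arm over onto the lids, then press the orange two-stage key only to its first click, keep it there for a good second, and only then press it fully home. Let go of the key, swing the arm all the way back open, and set all the pots upright in the wooden tray; leave the other things alone.

Things in the scene. Friction and masses are not known exactly. Their poses are not given: they have to be found in the camera images.
- coder: coding fixture, fixed: aluminium base plate 10 mm thick, 170 x 250 mm (x from -75 to +95 mm, y +-125 mm about the origin, which lies on the table under it); frame: z up, the robot's side is -x. Three stations in a row along y, grey coder housing (36 mm high, x from 41 to 91 mm, y +-118 mm) behind them; two lugs on it carry the pivot of the hold-down arm at x = 75 mm, y = 0, z = 61 mm (pivot axis along y)
- station0 (a point): centre of the floor of the station at the fixture's y = -75 mm (x = -20 mm, 10 mm above the table). Each station is a shallow pocket with a green round mat, 58 mm (x) by 58 mm (y) inside, with rails 3 mm high round it; a pot stands in it with its axis within 14 mm of this point. Axes as the fixture's
- station1 (a point): the same for the middle station, y = 0
- station2 (a point): the same for the station at y = +75 mm
- hold_down (a joint): angle of the hold-down arm about its pivot, rad: 0 = level, pointing to the fixture's -x over the stations (stop); 1.75 = leaning back, fully open (stop; it starts near there). Resting on the lids of loaded pots it reads about 0.04. A steel counterweight on it throws it over centre at about 0.75 rad: below that it closes by itself and bears on the lids with about 1.5 N, above that it opens by itself. Under 3 N at the knob moves it
- knob (a point): centre of the red ball knob, 26 mm in diameter, at the end of the arm, 150 mm from the pivot; behind it the arm is a flat bar 14 mm wide along y, 8 mm thick. A cross bar 182 mm long along y, 95 mm from the pivot, carries three rubber pads that bear on the lids. With the arm open the knob is about 209 mm above the table, closed about 67 mm. The ball can be pinched along the fixture's y from above at every angle
- release_box: grey key box, fixed, 76 x 76 mm and 34 mm high; origin on the table under its centre, z up. The key stands in the middle of its top
- key_top (a point): centre of the top of the orange round key, 32 mm in diameter, 57 mm above the table when free; it goes straight down when pressed
- key (a joint): first stage of the key: travel of the orange cap into its steel collar, m. 0 = free, 0.005 = at its stop (the first click). Takes 1.5 N to start and 4 N at the stop
- key_collar (a joint): second stage: travel of the steel collar (42 mm in diameter, its top 43 mm above the table) together with the cap, m. 0 = up, 0.005 = fully home (stop). It only starts to move above 10 N on the cap and takes 14 N at the stop; so 5 to 9 N on the cap holds the key at its first click. Both stages spring back when let go
- done_tray: shallow open wooden tray, fixed, 240 mm long (its x) by 130 mm wide (its y), 18 mm high, walls and floor 6 mm thick; origin on the table under its centre, z up
- pot0: squat screw-lid paint pot, white with a blue band and a blue lid; round, 47 mm in diameter, 36 mm tall (the lid is the upper 13 mm); closed, 0.06 to 0.13 kg. Origin: centre of its underside, z up through the lid. Two or three pots are there in a run
- pot1: squat screw-lid paint pot, white with a red band and a red lid; round, 47 mm in diameter, 36 mm tall (the lid is the upper 13 mm); closed, 0.06 to 0.13 kg. Origin: centre of its underside, z up through the lid. Two or three pots are there in a run
- pot2: squat screw-lid paint pot, white with a yellow band and a yellow lid; round, 47 mm in diameter, 36 mm tall (the lid is the upper 13 mm); closed, 0.06 to 0.13 kg. Origin: centre of its underside, z up through the lid. Two or three pots are there in a run
- tape_roll: roll of black tape lying flat, 52 mm in diameter, 19 mm high, not part of the job; origin under its centre
- rubber_eraser: blue and white eraser, 25 x 43 x 15 mm, not part of the job; origin under its centre
- spool: red cotton spool standing up, 31 mm in diameter, 40 mm high, not part of the job; origin under its centre
Mind the look-alikes: they are no part of the job. What is shaped like the pot0 but pink is not meant.

How it is judged:
By the outcome, as a careful person would: the job done as asked, in the order asked, and still so for the second after the job is handed in, with the robot touching nothing.
Of pot0, pot1, pot2 only 2 to 3 are there at a start; the rules pass over those that are not, and their reading is None.
At some moment in a run one of pot0, pot1, pot2 may be knocked a few centimetres aside while the robot is not near it.
Once in a run the grip may slacken for a moment while it holds something.
It also fails if it takes over 208 s, if anything falls off the work surface, if the arm or the gripper's body presses on something with over 40 N, if the wrist force passes 120 N, or if a joint passes its speed limit or range.

ROBOT

A 6-joint arm with a two-finger parallel gripper is mounted at the origin on the work surface; the furniture and walls round the work are solid. World frame = base frame: x ahead of the robot, y to its left, z up, the work surface at z = 0. Lengths are in m, angles in rad, forces in N, time in s.
With the tool pointing down it reaches from about 0.375 to 0.9 m from the base axis. Payload 3.1 kg.
Tool frame: the origin (TCP) lies between the finger pads; the fingertips stand 19 mm ahead of it and the grasp point (between the pads) is the TCP; z points along the fingers, y is the direction in which the jaws open and shut (so a half turn about z gives the same grasp; the last joint's range is limited). The gripper opens to 85 mm and grips with 20 to 120 N. Pads are 22 mm wide; open, the fingers measure 114 mm over their backs; the gripper's body (76 mm by 85 mm) begins 54 mm behind the grasp point. The pads swing forward as they close: fully open they stand 13 mm farther back than shut.
Start: joints at [-1.415, 0.527, 1.433, -0, 1.181, -0.178], TCP at [0.205, -0.59, 0.25] pointing down, gripper open.
Joint ranges: [-3.08, 3.08], [-0.75, 2.2], [0.22, 2.44], [-1.43, 4.57], [0, 2.65], [-2.85, 2.85]. Speed limits (rad/s): [2.79, 2.79, 3.14, 3.14, 3.14, 3.14].

INTERFACE

Orientations are given as a unit quaternion [x, y, z, w].
In Python, from station import manip, optics, job gives the robot as it stands.
- The arm moves only by the shell command python3 -m inch 'ROWS' [OPENING] [FORCE]. ROWS is JSON, one flat list of numbers, 4 for each row, row after row: the shift along the world's x, y, z in cm, then the turn about the world's z in rad. A call has 1 to 20 rows; each row shifts and turns the commanded pose from where the row before left it; what a row does not reach is not made up. A row lasts 1/8 s, in which the tool goes at most 62.5 mm and 10.7 degrees, less where a joint would pass 70% of its speed; a pose out of reach is approached as far as the arm can. A call with a gripper value outside its range is refused whole. OPENING is the opening in per cent of the stroke, from 0 (shut) to 100 (fully open), set as the call begins (- or left out, the last holds). The fingers move at their own pace and stop on an object; FORCE is the grip in N (left out, the last holds). Time passes only in rows, so rows that do not move let the fingers close. It gives the time, the measured TCP pose, the force and the opening at its end, in the units of the state.
- manip.sense(): the state, without advancing time (a new reading comes with each control period).
- optics.snapshot(name): name is "scene" or "top"; returns (picture, depth): 480x640x3 uint8, red, green, blue; 480x640 float32, m along the optical axis (not along the pixel's ray), 0 where there is no reading.
- optics.camera_model(name): a dict with "mtx" (3x3 intrinsics, pixels), "dist_coeffs" ([k1, k2, p1, p2, k3] as OpenCV has them; the pictures are not rectified), "camera_from_world" (4x4, takes a point from world to camera coordinates). Camera axes: x right, y up, looking along -z (the intrinsics and any distortion apply to the point x, -y, -z); pixel columns grow to the right and rows downward; lengths in m; the calibration is good to about 2 mm. A picture is of the moment at which its call begins. camera_model takes no time and is no camera call.
- job.sign_off(): hands the job in, once; it reports no verdict.
The state is a dict: "t": time; "q": joint angles; "qd": joint speeds; "tau": joint torques, N m; "tcp_pos": TCP position; "tool_rot": TCP orientation; "force": force on the tool from outside, world axes, zero at the start; "ft_torque": the same for the moment, N m; "finger_gap": opening from 0.0 (shut) to 1.0 (fully open).
Only numpy, scipy, OpenCV 4.12 (cv2) and the standard library are available. Lean on these libraries where they do the work, as an engineer would, in place of code of your own. Each camera call takes 0.05 s, during which the arm holds its last target.

## Working session

There is one attempt and no reset: what is moved stays moved. The work goes in short steps, Python scripts to look and compute and a shell command to move; the robot and the scene stay as the last step left them, time stands still between calls to the robot, and variables do not carry over. Pictures are saved under pics/ and viewed, and the job is handed in when it is done.

```bash
ls; mkdir -p pics
cat > h.py <<'E'
import numpy as np, cv2
from station import manip, optics, job
def snap(n,f):
    p,d=optics.snapshot(n); cv2.imwrite('pics/'+f+'.png',p[:,:,::-1]); np.savez('pics/'+f+'.npz',p=p,d=d); return p,d
def ray(n,u,v):
    m=optics.camera_model(n); K=np.array(m['mtx']);D=np.array(m['dist_coeffs']);T=np.array(m['camera_from_world'])
    x=cv2.undistortPoints(np.array([[[u,v]]],float),K,D)[0,0]
    d=T[:3,:3].T@np.array([x[0],-x[1],-1.]); c=-T[:3,:3].T@T[:3,3]
    return c,d
def onz(n,u,v,z):
    c,d=ray(n,u,v); return c+d*(z-c[2])/d[2]
def pt(n,u,v,dep):
    c,d=ray(n,u,v); return c+d*dep
def proj(n,P):
    m=optics.camera_model(n); K=np.array(m['mtx']);D=np.array(m['dist_coeffs']);T=np.array(m['camera_from_world'])
    q=T[:3,:3]@np.array(P,float)+T[:3,3]
    q=q*[1,-1,-1]
    return cv2.projectPoints(q.reshape(1,1,3),np.zeros(3),np.zeros(3),K,D)[0][0,0]
E
python3 - <<'E'
from h import *
print(manip.sense())
snap('scene','s0');snap('top','t0')
for n in('scene','top'):
    m=optics.camera_model(n);print(m)
E
```

```text
pics
{'t': 0.0, 'q': array([-1.41448607e+00,  5.28481431e-01,  1.43388115e+00,  1.30345267e-05,
        1.18140624e+00, -1.78502263e-01]), 'qd': array([-0.00083016,  0.00046948, -0.00099315,  0.00064368,  0.00066242,
        0.00012851]), 'tau': array([ 7.41198710e-04, -4.42344618e+01, -1.78023344e+01, -1.40639099e-04,
        8.42684589e-03,  5.10144119e-06]), 'tcp_pos': array([ 0.20529443, -0.58961623,  0.24933093]), 'tool_rot': array([ 9.86020096e-01,  1.66622885e-01,  1.80993982e-05, -1.08794480e-03]), 'force': array([ 0.41494989, -1.12824624, -0.61462994]), 'ft_torque': array([-0.0063833 , -0.01088711, -0.02720105]), 'finger_gap': 0.9982070476108758}
{'mtx': array([[566.7268582 ,   0.        , 317.14827974],
       [  0.        , 566.7268582 , 247.78478128],
       [  0.        ,   0.        ,   1.        ]]), 'dist_coeffs': array([-0.1183924,  0.       ,  0.       ,  0.       ,  0.       ]), 'camera_from_world': array([[-4.90215506e-01, -8.71601027e-01, -6.38240130e-04,
         2.30803639e-01],
       [ 6.22985941e-01, -3.50898589e-01,  6.99112793e-01,
        -3.77589542e-01],
       [-6.09571386e-01,  3.42318317e-01,  7.15011115e-01,
        -1.10235757e+00],
       [ 0.00000000e+00,  0.00000000e+00,  0.00000000e+00,
         1.00000000e+00]])}
{'mtx': array([[473.76534262,   0.        , 326.83678115],
       [  0.        , 473.76534262, 240.27848533],
       [  0.        ,   0.        ,   1.        ]]), 'dist_coeffs': array([-0.07790931,  0.        ,  0.        ,  0.        ,  0.        ]), 'camera_from_world': array([[ 2.94194108e-04, -9.99997936e-01, -2.01013658e-03,
        -4.29386914e-02],
       [ 9.97185997e-01,  1.42672429e-04,  7.49671000e-02,
        -5.32800437e-01],
       [-7.49666585e-02, -2.02653493e-03,  9.97183982e-01,
        -9.81924382e-01],
       [ 0.00000000e+00,  0.00000000e+00,  0.00000000e+00,
         1.00000000e+00]])}
```

View pics/s0.png

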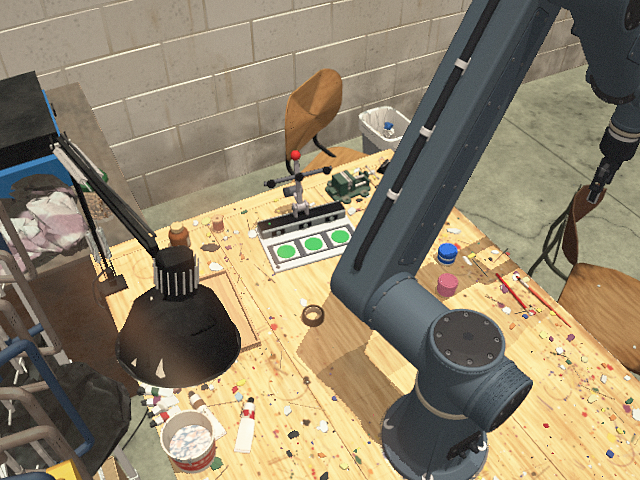

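View pics/t0.png

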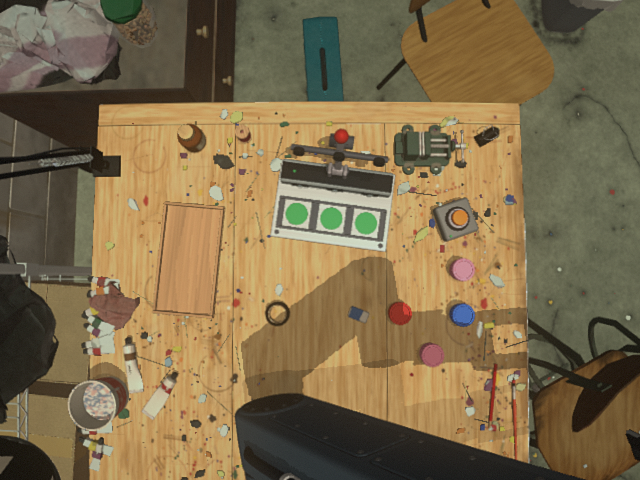

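Run:
```python
import cv2
t=cv2.imread('pics/t0.png');cv2.imwrite('pics/c0.png',cv2.resize(t[240:380,340:500],(800,700),interpolation=2)[:600])
cv2.imwrite('pics/c1.png',cv2.resize(t[110:250,260:480],None,fx=3.6,fy=3.6,interpolation=2))
```

```text
(no output)
```

View pics/c0.png

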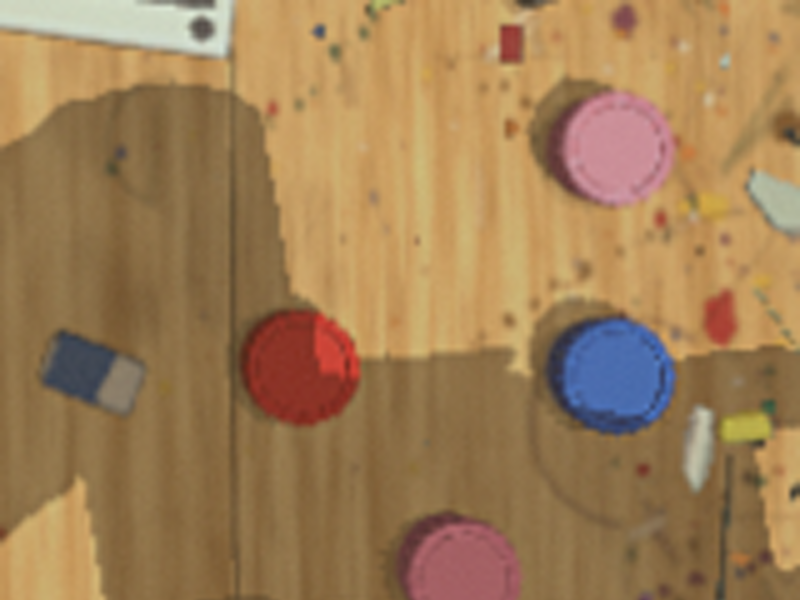

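View pics/c1.png

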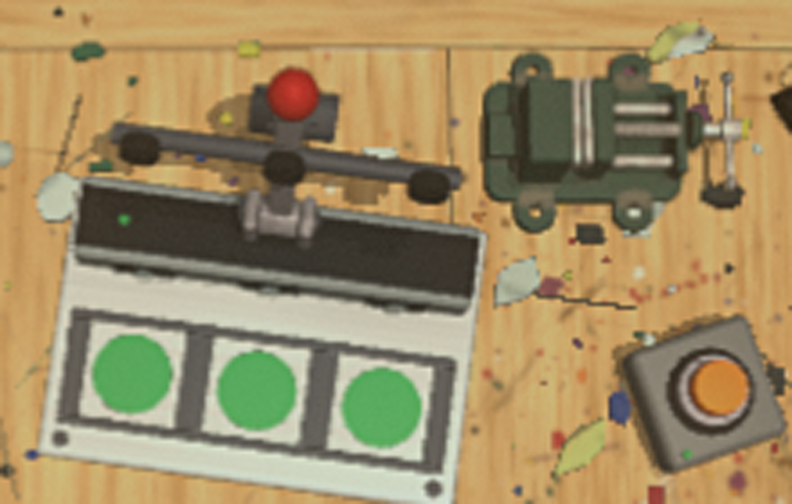

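```bash
cat > meas.py <<'E'
from h import *
def blobs(n,img,ranges,amin=60,z=0.036,box=None):
    hsv=cv2.cvtColor(img,cv2.COLOR_RGB2HSV); out=[]
    M=0
    for lo,hi in ranges: M=M|cv2.inRange(hsv,np.array(lo),np.array(hi))
    M=cv2.morphologyEx(M,cv2.MORPH_OPEN,np.ones((3,3)))
    for c in cv2.findContours(M,cv2.RETR_EXTERNAL,cv2.CHAIN_APPROX_NONE)[0]:
        if cv2.contourArea(c)<amin: continue
        (u,v),r=cv2.minEnclosingCircle(c)
        m=cv2.moments(c);u2,v2=m['m10']/m['m00'],m['m01']/m['m00']
        if box and not(box[0]<u<box[1] and box[2]<v<box[3]): continue
        P=onz(n,u2,v2,z)
        out.append((round(u2,1),round(v2,1),round(cv2.contourArea(c)),round(r,1),P.round(4)))
    return out
BLUE=[((105,120,60),(125,255,255))];RED=[((0,170,90),(6,255,255)),((174,170,90),(180,255,255))]
PINK=[((150,60,90),(179,150,255))];GREEN=[((50,100,80),(75,255,255))];ORANGE=[((8,190,180),(16,255,255))];YEL=[((20,150,150),(32,255,255))]
E
python3 - <<'E'
from meas import *
z=np.load('pics/t0.npz');p=z['p'];d=z['d']
B=(95,525,100,470)
for nm,r,h in(('blue',BLUE,.036),('red',RED,.036),('pink',PINK,.036),('green',GREEN,.01),('orange',ORANGE,.057),('yel',YEL,.036)):
    print(nm)
    for b in blobs('top',p,r,60,h,B): print(b, pt('top',b[0],b[1],d[int(b[1]),int(b[0])]).round(4))
E
```

```text
blue
(462.9, 314.1, 320, 11.2, array([ 0.3783, -0.3248,  0.036 ])) [ 0.378  -0.3255  0.0339]
red
(399.8, 313.0, 370, 11.5, array([ 0.3811, -0.1935,  0.036 ])) [ 0.3811 -0.1935  0.0357]
(341.0, 136.0, 124, 6.7, array([ 0.7537, -0.0729,  0.036 ])) [ 0.6979 -0.0676  0.2213]
pink
(432.0, 354.7, 348, 11.3, array([ 0.2952, -0.2595,  0.036 ])) [ 0.2946 -0.2605  0.0319]
(462.6, 269.2, 351, 11.1, array([ 0.4711, -0.3258,  0.036 ])) [ 0.4712 -0.3255  0.0372]
green
(365.7, 222.8, 316, 10.5, array([ 0.5712, -0.1261,  0.01  ])) [ 0.5706 -0.1257  0.0143]
(330.9, 218.0, 319, 10.5, array([ 0.5815, -0.0515,  0.01  ])) [ 0.5817 -0.0515  0.0079]
(296.3, 213.4, 316, 10.6, array([0.5914, 0.0229, 0.01  ])) [0.5914 0.0228 0.0101]
orange
yel
```

The red lid at (400,313) and the blue lid at (463,314) fit pot1 and pot0. The ones at (461,269) and (431,354) are pink decoys, which is clear in the crop. No yellow pot is visible yet, but the arm hides part of the table, so I'll move and look again.

```bash
python3 -m inch '[2.1,3.3,0,0.1375,2.1,3.3,0,0.1375,2.1,3.3,0,0.1375,2.1,3.3,0,0.1375,2.2,3.3,0,0.1375,2.2,3.3,0,0.1375,2.2,3.3,0,0.1375,2.2,3.3,0,0.1375,0,0,0,0]' 75 40
python3 - <<'E'
from h import *
print(manip.sense())
snap('scene','s1');snap('top','t1')
E
```

```text
t: 1.23
tcp_pos: [0.378, -0.3236, 0.25]
tool_rot: [0.752, 0.659, 0.0, -0.001]
force: [0.0, 0.4, 0.8]
finger_gap: 0.752
{'t': 1.225, 'q': array([-9.33214532e-01,  3.58136387e-01,  1.74538395e+00,  3.53396128e-04,
        1.04006877e+00, -8.01210506e-01]), 'qd': array([-0.04838283,  0.0111109 , -0.02911502, -0.02444284, -0.01560475,
        0.01570684]), 'tau': array([  1.00622591, -34.34310079, -15.34429908,   0.15777846,
         0.08231957,  -0.08619639]), 'tcp_pos': array([ 0.37797586, -0.32361502,  0.24996689]), 'tool_rot': array([ 7.52262408e-01,  6.58862846e-01,  2.33370540e-04, -9.82439071e-04]), 'force': array([0.00200997, 0.40028086, 0.81259263]), 'ft_torque': array([-0.01400361, -0.00888827, -0.01725507]), 'finger_gap': 0.7520372077490259}
```

View pics/s1.png

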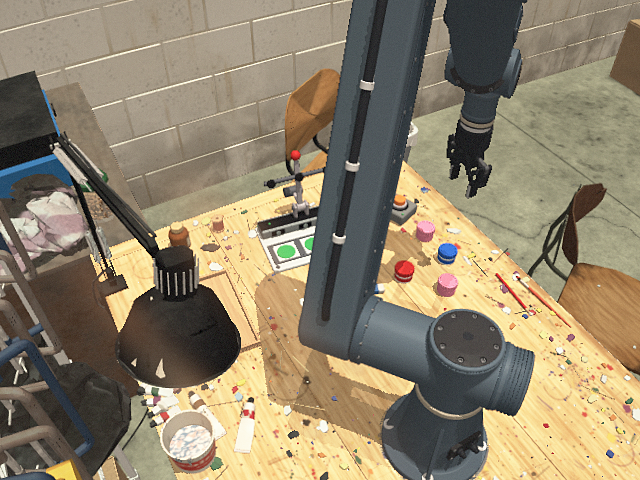

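View pics/t1.png

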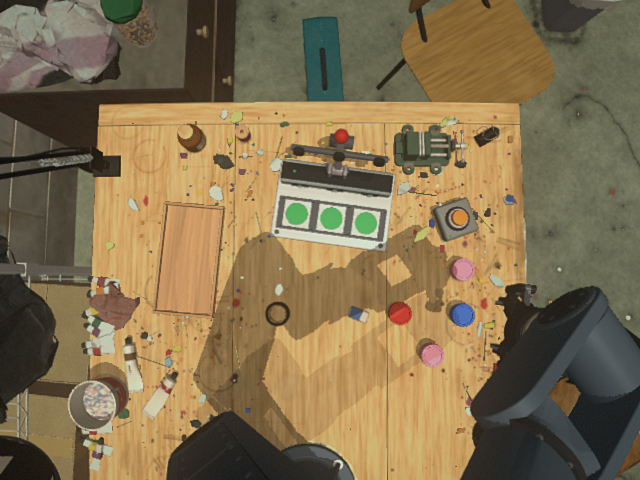

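Run:
```python
from meas import *
for n,f in(('top','t1'),('scene','s1')):
  z=np.load(f'pics/{f}.npz');p=z['p']
  for nm,r,h in(('blue',BLUE,.036),('red',RED,.036),('yel',YEL,.036),('orange',[((8,150,150),(18,255,255))],.057)):
    for b in blobs(n,p,r,30,h): print(n,nm,b)
```

```text
top blue (463.0, 314.8, 346, 11.2, array([ 0.3768, -0.325 ,  0.036 ]))
top red (399.8, 313.0, 368, 11.5, array([ 0.381 , -0.1934,  0.036 ]))
top red (341.0, 136.0, 125, 6.7, array([ 0.7537, -0.073 ,  0.036 ]))
top orange (459.6, 217.0, 150, 7.5, array([ 0.5781, -0.3158,  0.057 ]))
scene blue (447.2, 250.9, 210, 9.3, array([ 0.3732, -0.3196,  0.036 ]))
scene red (404.0, 268.4, 228, 9.7, array([ 0.3781, -0.19  ,  0.036 ]))
scene red (294.8, 154.5, 60, 4.8, array([ 0.9171, -0.1741,  0.036 ]))
scene yel (67.9, 474.8, 68, 6.8, array([0.255 , 0.6546, 0.036 ]))
scene yel (56.0, 470.6, 60, 6.7, array([0.2735, 0.6733, 0.036 ]))
scene orange (178.6, 235.7, 36, 6.0, array([0.7339, 0.2538, 0.057 ]))
scene orange (399.5, 199.7, 73, 5.7, array([ 0.574, -0.312,  0.057]))
```

```bash
python3 -m inch '[-0.1,-0.1,-5.5,0,0,0,-5.5,0,0,0,-5.5,0,0,0,-3.5,0,0,0,-2.4,0,0,0,0,0]' 78 40
python3 -m inch '[0,0,0,0,0,0,0,0,0,0,0,0,0,0,0,0]' 40 40
```

```text
t: 2.08
tcp_pos: [0.3752, -0.3277, 0.0245]
tool_rot: [0.754, 0.657, 0.0, -0.002]
force: [0.3, -0.3, 0.5]
finger_gap: 0.781
t: 2.58
tcp_pos: [0.3767, -0.3278, 0.0272]
tool_rot: [0.753, 0.658, -0.0, 0.001]
force: [0.5, -0.9, 6.3]
finger_gap: 0.543
```

```bash
python3 -m inch '[0,0,2,0,0,0,4,0,0,0,5,0,0,0,0,0,0,0,0,0]'
python3 - <<'E'
from meas import *
s=manip.sense();print(s['tcp_pos'],s['finger_gap'],s['force'])
p,d=snap('top','t2')
snap('scene','s2')
print(blobs('top',p,BLUE,60,.036+.11),blobs('top',p,RED,60,.036))
E
```

```text
t: 3.2
tcp_pos: [0.3761, -0.3267, 0.1361]
tool_rot: [0.753, 0.657, 0.0, -0.0]
force: [-0.7, 0.4, -0.5]
finger_gap: 0.535
[ 0.37610078 -0.32674534  0.13613555] 0.5352470957493268 [-0.67768228  0.41565776 -0.51256881]
[(474.9, 323.2, 64, 7.5, array([ 0.3702, -0.3158,  0.146 ]))] [(399.7, 313.0, 364, 11.4, array([ 0.3811, -0.1933,  0.036 ])), (341.0, 136.0, 122, 6.7, array([ 0.7537, -0.0729,  0.036 ]))]
```

View pics/s2.png

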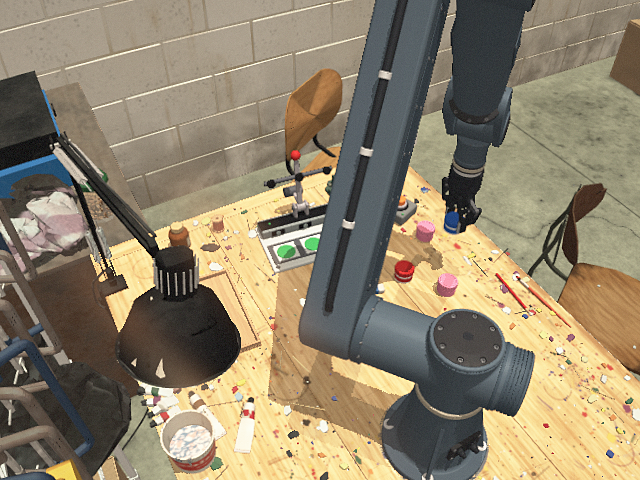

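```bash
python3 -m inch '[2,2,0,0,3.5,3.6,0,0,4,4.2,0,0,4,4.2,0,0,3.5,3.5,0,0,2,2,0,0,0.5,0.4,0,0,0,0,0,0,0,0,0,0]'
python3 - <<'E'
from meas import *
s=manip.sense();print(s['tcp_pos'],s['finger_gap'],s['force'])
E
```

```text
t: 4.42
tcp_pos: [0.5702, -0.1291, 0.1357]
tool_rot: [0.754, 0.657, -0.001, -0.001]
force: [-1.0, -0.4, -0.5]
finger_gap: 0.539
[ 0.57021084 -0.12914249  0.13571067] 0.5385628630787818 [-0.96137902 -0.41678891 -0.50759384]
```

```bash
python3 -m inch '[0.1,0.15,-3,0,0,0,-3,0,0,0,-2,0,0,0,-1.2,0,0,0,-0.5,0,0,0,-0.3,0,0,0,0,0,0,0,0,0]'
python3 - <<'E'
from meas import *
s=manip.sense();print(s['tcp_pos'],s['finger_gap'],s['force'])
snap('scene','s3');p,d=snap('top','t3')
E
```

```text
t: 5.42
tcp_pos: [0.5729, -0.1271, 0.0373]
tool_rot: [0.753, 0.658, 0.0, 0.001]
force: [-0.6, -1.1, 4.3]
finger_gap: 0.537
[ 0.57289433 -0.12714109  0.0372862 ] 0.5372452582335012 [-0.57994857 -1.05959797  4.25386403]
```

View pics/t3.png

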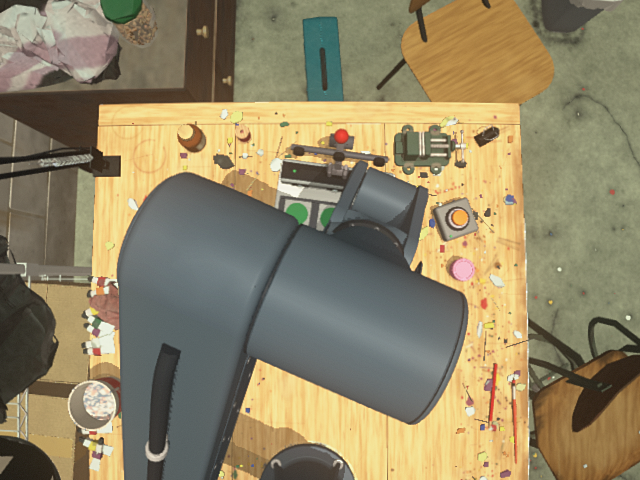

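```bash
python3 -m inch '[0,0,0,0,0,0,0,0,0,0,0,0]' 72
python3 -m inch '[0,0,2,0,0,0,4,0,0,0,5,0,-3.5,-1.2,2,0,-5,-2,0,0,-5,-2,0,0,-4,-1.2,0,0,-1.5,-0.2,0,0,0,0,0,0,0,0,0,0]'
python3 - <<'E'
from meas import *
s=manip.sense();print(s['tcp_pos'],s['finger_gap'],s['force'])
snap('scene','s4');p,d=snap('top','t4')
print(blobs('top',p,BLUE,60,.046),blobs('top',p,RED,60,.036),blobs('top',p,YEL,60,.036))
E
```

```text
t: 5.9
tcp_pos: [0.5723, -0.1266, 0.036]
tool_rot: [0.754, 0.657, -0.0, -0.0]
force: [0.3, -0.1, 0.1]
finger_gap: 0.717
t: 7.15
tcp_pos: [0.3839, -0.1932, 0.1665]
tool_rot: [0.753, 0.658, 0.0, 0.001]
force: [0.2, -0.3, -0.0]
finger_gap: 0.721
[ 0.38389637 -0.19319945  0.16647135] 0.720868464814672 [ 0.16906703 -0.33009052 -0.03733983]
[(365.8, 220.4, 354, 11.3, array([ 0.5721, -0.1234,  0.046 ]))] [(396.4, 310.6, 210, 11.1, array([ 0.3861, -0.1865,  0.036 ])), (341.0, 136.0, 123, 6.7, array([ 0.7538, -0.073 ,  0.036 ]))] []
```

View pics/t4.png

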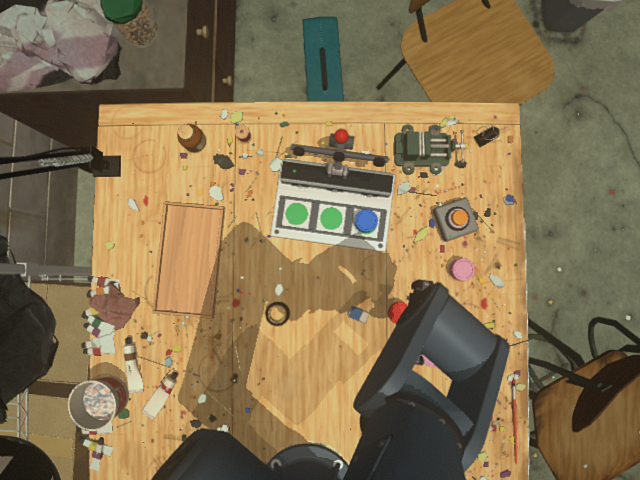

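View pics/s4.png

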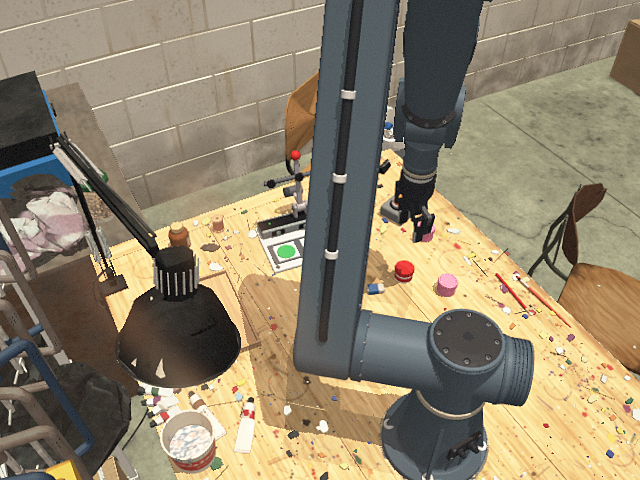

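```bash
python3 -m inch '[-0.15,0,-4,0,0,0,-5,0,0,0,-3.2,0,0,0,-1.5,0,0,0,-0.3,0,0,0,0,0]' 78
python3 -m inch '[0,0,0,0,0,0,0,0,0,0,0,0,0,0,0,0]' 40 40
python3 -m inch '[0,0,2,0,0,0,4,0,0,0,5,0,0,0,0,0,0,0,0,0]'
python3 - <<'E'
from meas import *
s=manip.sense();print(s['tcp_pos'],s['finger_gap'],s['force'])
snap('scene','s5')
E
```

```text
t: 8.0
tcp_pos: [0.3815, -0.1928, 0.0263]
tool_rot: [0.753, 0.658, 0.0, 0.0]
force: [0.0, 0.4, -0.1]
finger_gap: 0.776
t: 8.5
tcp_pos: [0.3815, -0.1931, 0.0273]
tool_rot: [0.754, 0.657, 0.0, 0.001]
force: [1.9, 1.5, 6.8]
finger_gap: 0.532
t: 9.12
tcp_pos: [0.3806, -0.1925, 0.1363]
tool_rot: [0.754, 0.657, -0.0, 0.0]
force: [-0.5, 0.7, -1.0]
finger_gap: 0.54
[ 0.38056626 -0.19253323  0.13634193] 0.5395029863949201 [-0.49695031  0.71222301 -0.96703369]
```

View pics/s5.png

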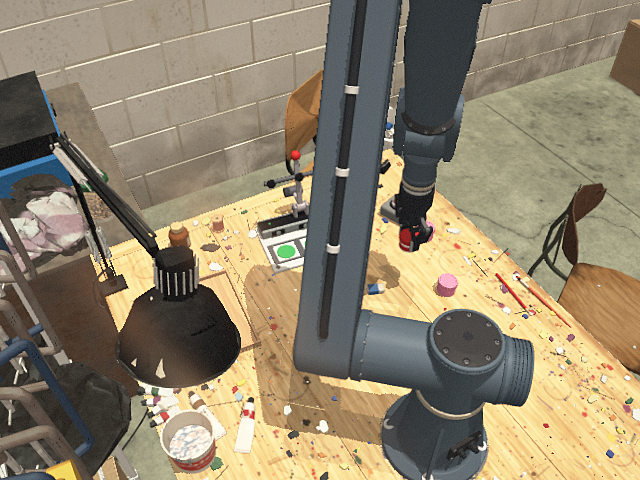

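```bash
python3 -m inch '[2,2,0,0,3.5,3.6,0,0,4,4.2,0,0,4,4.2,0,0,4,4,0,0,2.5,2.5,0,0,1,1,0,0,0,0,0,0,0,0,0,0]'
python3 - <<'E'
from meas import *
s=manip.sense();print(s['tcp_pos'],s['finger_gap'],s['force'])
E
```

```text
t: 10.3
tcp_pos: [0.5893, 0.0213, 0.1354]
tool_rot: [0.754, 0.657, -0.001, -0.001]
force: [-0.3, -1.2, -1.0]
finger_gap: 0.537
[0.58925645 0.02129445 0.1354429 ] 0.5369752212000621 [-0.26111893 -1.16842072 -0.98741257]
```

```bash
python3 -m inch '[0.15,0.1,-3,0,0,0,-3,0,0,0,-2,0,0,0,-1.2,0,0,0,-0.5,0,0,0,-0.3,0,0,0,0,0,0,0,0,0]'
python3 - <<'E'
from meas import *
s=manip.sense();print(s['tcp_pos'],s['finger_gap'],s['force'])
snap('scene','s6')
E
python3 -m inch '[0,0,0,0,0,0,0,0,0,0,0,0]' 72
python3 -m inch '[0,0,2,0,0,0,4,0,0,0,5,0,-5,-5,5,0,-5,-5,0,0,-3,-3,0,0,0,0,0,0,0,0,0,0]'
python3 - <<'E'
from meas import *
s=manip.sense();print(s['tcp_pos'],s['finger_gap'],s['force'])
snap('scene','s7');p,d=snap('top','t7')
print(blobs('top',p,BLUE,60,.046),blobs('top',p,RED,60,.046),blobs('top',p,YEL,60,.036))
E
```

```text
t: 11.3
tcp_pos: [0.5929, 0.023, 0.0373]
tool_rot: [0.753, 0.658, 0.0, 0.001]
force: [-1.6, -1.1, 3.9]
finger_gap: 0.536
[0.59288341 0.02297418 0.03729699] 0.5360672209823746 [-1.59035234 -1.08477868  3.92776184]
t: 11.72
tcp_pos: [0.5923, 0.0234, 0.0361]
tool_rot: [0.753, 0.657, -0.0, -0.0]
force: [-0.7, 0.3, -0.6]
finger_gap: 0.719
t: 12.72
tcp_pos: [0.483, -0.0872, 0.1834]
tool_rot: [0.754, 0.657, 0.001, 0.001]
force: [0.1, 0.4, 0.2]
finger_gap: 0.72
[ 0.48303152 -0.08718346  0.18337259] 0.7195146615087504 [0.05276347 0.39781134 0.1594522 ]
[(367.8, 215.7, 164, 10.7, array([ 0.5818, -0.1276,  0.046 ]))] [(295.9, 211.3, 338, 10.9, array([0.5911, 0.0213, 0.046 ])), (341.0, 136.0, 122, 6.7, array([ 0.7507, -0.0726,  0.046 ]))] []
```

View pics/t7.png

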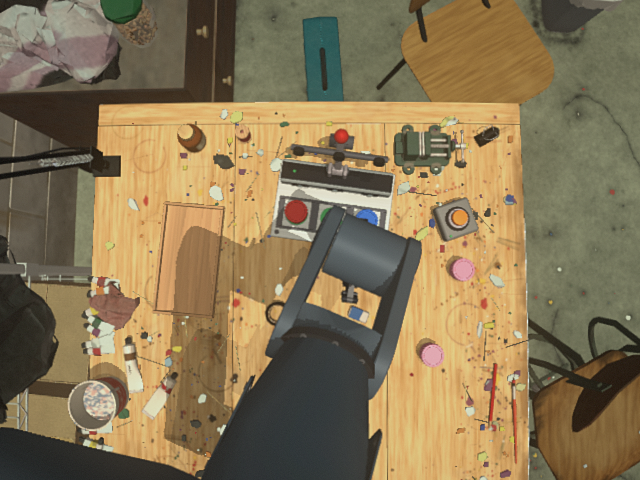

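View pics/s7.png

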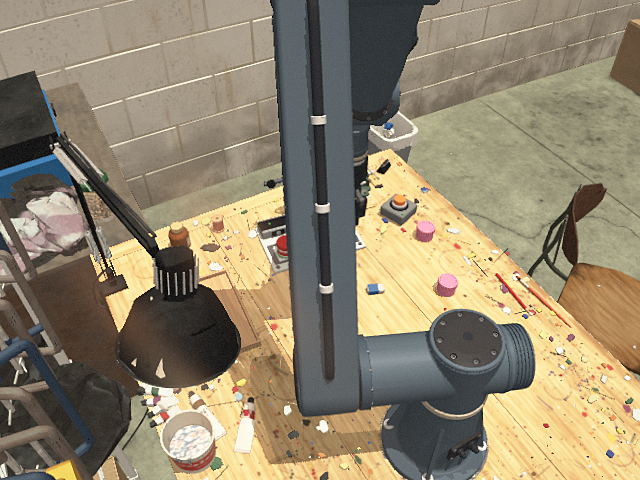

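```bash
python3 -m inch '[0,0,5,-0.157,0,0,5,-0.157,1,0,0,-0.157,2,0.2,0,-0.157,3,0.3,0,-0.157,3,0.3,0,-0.157,4,0.3,0,-0.157,4,0.3,0,-0.157,3,0.3,0,-0.157,1.9,0.2,0,-0.158,0,0,0,0,0,0,0,0]' 60 20
python3 - <<'E'
from meas import *
s=manip.sense();print(s['tcp_pos'],s['q'],s['finger_gap'],s['force'])
p,d=snap('top','t8');snap('scene','s8')
E
```

```text
t: 14.32
tcp_pos: [0.7005, -0.0671, 0.2819]
tool_rot: [0.998, -0.066, -0.001, -0.0]
force: [0.3, 0.2, -0.9]
finger_gap: 0.601
[ 0.70046298 -0.06712911  0.28186017] [-2.53896724e-01  6.11517940e-01  1.17718359e+00 -1.34102747e-04
  1.35461835e+00  1.44976880e+00] 0.6010522122708972 [ 0.31900111  0.15390565 -0.91387144]
```

View pics/t8.png

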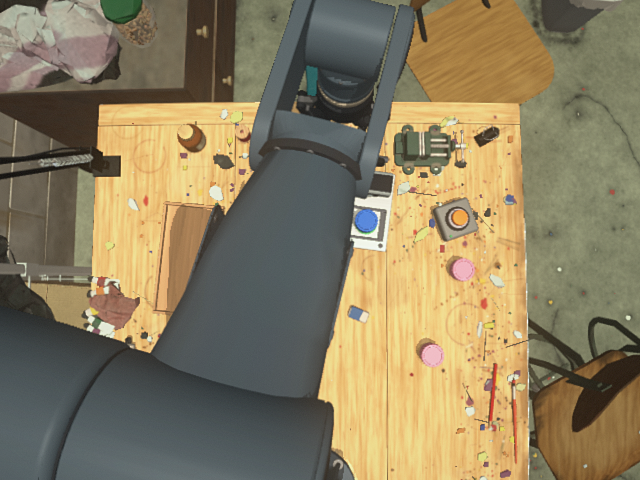

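View pics/s8.png

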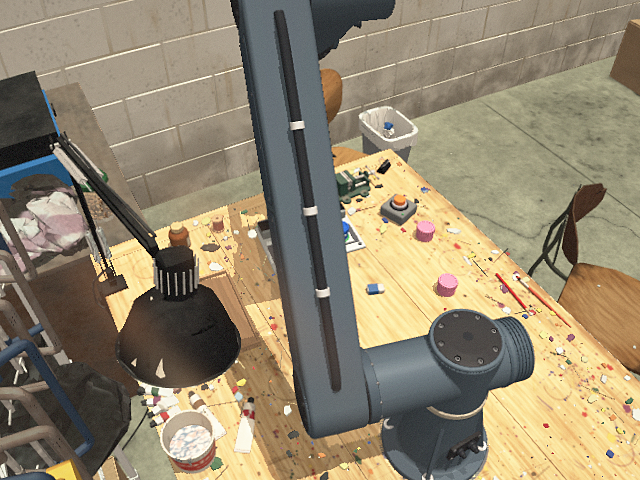

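```bash
python3 -m inch '[0.1,-0.1,-3,0,0,0,-2,0,0,0,-1.3,0,0,0,-1,0,0,0,0,0]'
python3 -m inch '[0,0,0,0,0,0,0,0,0,0,0,0,0,0,0,0]' 10 20
python3 - <<'E'
from meas import *
s=manip.sense();print(s['tcp_pos'],s['finger_gap'],s['force'])
E
```

```text
t: 15.05
tcp_pos: [0.7018, -0.069, 0.2089]
tool_rot: [0.998, -0.068, -0.001, -0.0]
force: [-0.3, -0.9, 0.1]
finger_gap: 0.596
t: 15.55
tcp_pos: [0.7028, -0.068, 0.2105]
tool_rot: [0.998, -0.068, 0.001, -0.001]
force: [1.3, 5.8, 4.4]
finger_gap: 0.284
[ 0.70282041 -0.06801718  0.21053817] 0.2844663737283134 [1.27803492 5.8021727  4.36640863]
```

Run:
```python
import numpy as np
th=np.linspace(1.75,0.05,18); u=np.array([.991,-.134])
f=lambda t:np.r_[-.15*np.cos(t)*u,.15*np.sin(t)]*100
c=np.array([0.,0,0])
for a,b in zip(th[:-1],th[1:]):
    d=np.round(f(b)-f(th[0])-c,2); c=c+d; print(list(d),end=' ')
```

```text
[np.float64(-1.47), np.float64(0.2), np.float64(0.19)] [np.float64(-1.49), np.float64(0.2), np.float64(0.05)] [np.float64(-1.48), np.float64(0.2), np.float64(-0.11)] [np.float64(-1.47), np.float64(0.2), np.float64(-0.25)] [np.float64(-1.43), np.float64(0.19), np.float64(-0.41)] [np.float64(-1.38), np.float64(0.19), np.float64(-0.54)] [np.float64(-1.33), np.float64(0.18), np.float64(-0.68)] [np.float64(-1.25), np.float64(0.17), np.float64(-0.81)] [np.float64(-1.16), np.float64(0.15), np.float64(-0.93)] [np.float64(-1.07), np.float64(0.15), np.float64(-1.05)] [np.float64(-0.95), np.float64(0.13), np.float64(-1.14)] [np.float64(-0.84), np.float64(0.11), np.float64(-1.24)] [np.float64(-0.71), np.float64(0.1), np.float64(-1.32)] [np.float64(-0.58), np.float64(0.08), np.float64(-1.38)] [np.float64(-0.44), np.float64(0.06), np.float64(-1.43)] [np.float64(-0.3), np.float64(0.04), np.float64(-1.47)] [np.float64(-0.15), np.float64(0.02), np.float64(-1.49)]
```

```bash
python3 -m inch '[-0.7,0.1,0.1,0,-0.77,0.1,0.09,0,-1.49,0.2,0.05,0,-1.48,0.2,-0.11,0,-1.47,0.2,-0.25,0,-1.43,0.19,-0.41,0,-1.38,0.19,-0.54,0,-1.33,0.18,-0.68,0,-1.25,0.17,-0.81,0,0,0,0,0]' 10 30
python3 - <<'E'
from meas import *
s=manip.sense();print(s['tcp_pos'],s['finger_gap'],s['force'])
snap('scene','s9')
E
```

```text
t: 16.8
tcp_pos: [0.5876, -0.0521, 0.1831]
tool_rot: [0.998, -0.068, -0.001, -0.001]
force: [0.3, 7.3, 3.6]
finger_gap: 0.283
[ 0.58755596 -0.05214156  0.18313701] 0.283282149251284 [0.25615296 7.26711408 3.61452995]
```

View pics/s9.png

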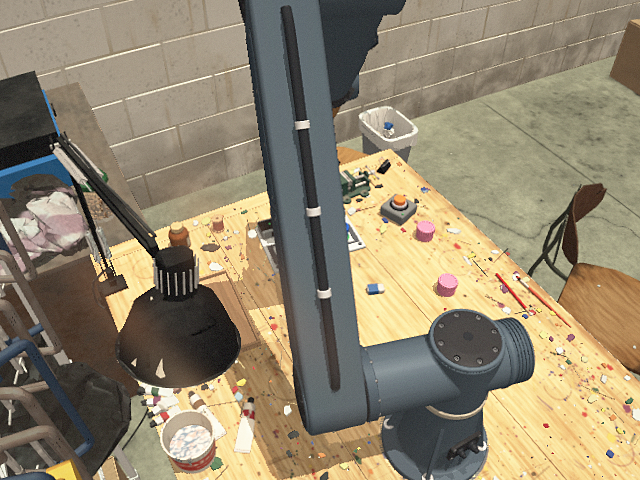

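```bash
python3 -m inch '[-1.16,0.25,-0.93,0,-1.07,0.15,-1.05,0,-0.95,0.13,-1.14,0,-0.84,0.11,-1.24,0,-0.71,0.1,-1.32,0,-0.58,0.08,-1.38,0,-0.44,0.06,-1.43,0,-0.3,0.04,-1.2,0,-0.1,0,-0.8,0,0,0,-0.4,0,0,0,0,0]'
python3 - <<'E'
from meas import *
s=manip.sense();print(s['tcp_pos'],s['finger_gap'],s['force'])
E
```

```text
t: 18.23
tcp_pos: [0.526, -0.0436, 0.074]
tool_rot: [0.998, -0.068, -0.002, -0.001]
force: [0.5, 6.0, 0.2]
finger_gap: 0.277
[ 0.52596849 -0.04364215  0.07399459] 0.27699503444592505 [0.45320831 6.03827785 0.15873729]
```

```bash
python3 -m inch '[0,0.1,-0.4,0,0,0,0,0]'
python3 -m inch '[0,0,0,0,0,0,0,0,0,0,0,0]' 60
python3 -m inch '[0,0,3,0,0,0,5,0,0,0,5,0,0,-2,3,0,-1,-5,0,0,0,-5,0,0,0,-5,0,0,0,-4,0,0,0,0,0,0]'
python3 - <<'E'
from meas import *
s=manip.sense();print(s['tcp_pos'],s['finger_gap'],s['force'])
p,d=snap('top','t10');snap('scene','s10')
for b in blobs('top',p,RED,30,.067):print(b,pt('top',b[0],b[1],d[int(b[1]),int(b[0])]))
E
```

```text
t: 18.48
tcp_pos: [0.5257, -0.0435, 0.0702]
tool_rot: [0.998, -0.067, -0.002, 0.0]
force: [-3.5, 1.8, 0.4]
finger_gap: 0.277
t: 18.85
tcp_pos: [0.5285, -0.044, 0.0712]
tool_rot: [0.998, -0.068, 0.001, 0.0]
force: [-0.6, 0.6, 0.3]
finger_gap: 0.603
t: 19.98
tcp_pos: [0.5179, -0.257, 0.2311]
tool_rot: [0.998, -0.07, 0.001, 0.001]
force: [1.0, 0.1, -0.2]
finger_gap: 0.6
[ 0.51788743 -0.25704628  0.23107998] 0.6002185303188953 [ 0.95336906  0.09905798 -0.24135333]
(327.3, 241.5, 76, 5.4, array([ 0.5268, -0.0439,  0.067 ])) [ 0.5256297  -0.04386877  0.08319573]
(295.4, 217.8, 94, 9.7, array([0.575 , 0.0206, 0.067 ])) [0.57742522 0.022137   0.04633512]
(296.8, 204.0, 78, 8.7, array([0.6031, 0.018 , 0.067 ])) [0.60600105 0.01930685 0.04779253]
```

View pics/t10.png

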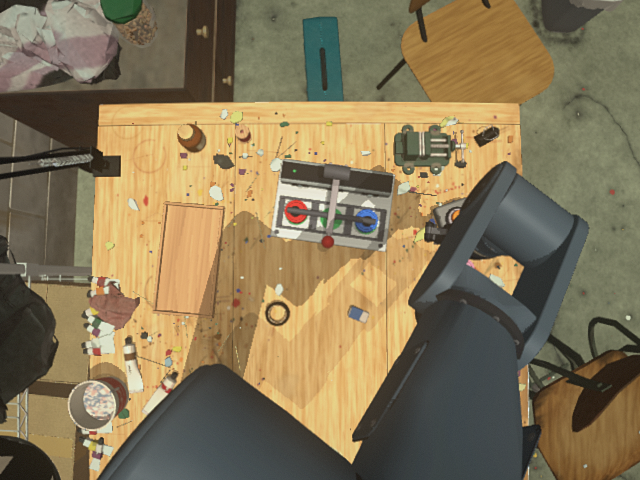

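View pics/s10.png

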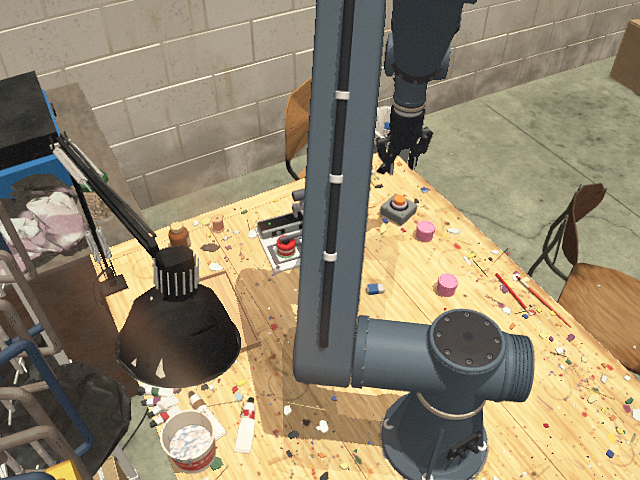

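```bash
python3 -m inch '[2,-2,0,0,2.5,-2.5,0,0,1.4,-1.35,-2,0,0,0,-4,0,0,0,-4,0,0,0,-2,0,0,0,0,0,0,0,0,0,0,0,0,0]' 0 40
python3 - <<'E'
from meas import *
s=manip.sense();print(s['tcp_pos'],s['finger_gap'],s['force'])
p,d=snap('top','t11');snap('scene','s11')
E
```

```text
t: 21.2
tcp_pos: [0.5776, -0.3127, 0.1128]
tool_rot: [0.998, -0.068, 0.001, 0.001]
force: [-0.3, 0.1, -0.3]
finger_gap: 0.002
[ 0.57760543 -0.3126707   0.11279994] 0.0021628753449983297 [-0.26665261  0.10199139 -0.27625195]
```

Run:
```python
import cv2
a=cv2.imread('pics/s11.png')[120:270,330:480];b=cv2.imread('pics/t11.png')[150:300,400:550]
cv2.imwrite('pics/c11.png',cv2.hconcat([cv2.resize(a,(400,400)),cv2.resize(b,(400,400))]))
```

```text
(no output)
```

View pics/c11.png

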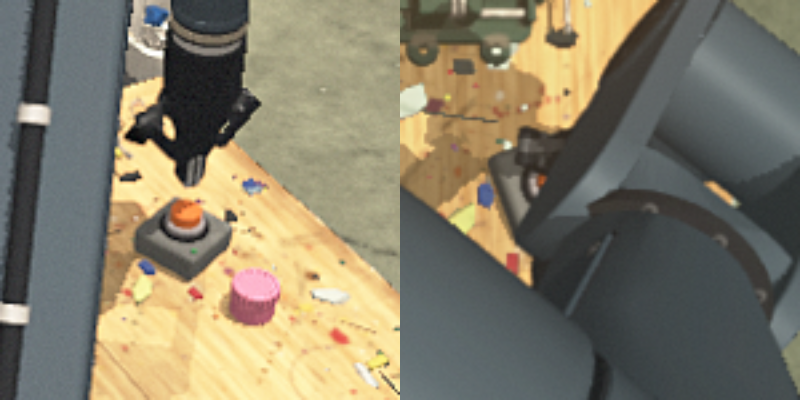

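```bash
python3 -m inch '[0,-0.25,-1.5,0,0,0,-1.2,0,0,0,-0.6,0,0,0,0,0,0,0,0,0]'
python3 -m inch '[0,0,-0.3,0,0,0,0,0]'
python3 -m inch '[0,0,-0.2,0,0,0,0,0]'
python3 -m inch '[0,0,-0.1,0,0,0,0,0]'
```

```text
t: 21.92
tcp_pos: [0.5768, -0.3146, 0.0779]
tool_rot: [0.998, -0.068, 0.0, 0.0]
force: [0.1, 0.4, -0.4]
finger_gap: 0.003
t: 22.18
tcp_pos: [0.5771, -0.3148, 0.0753]
tool_rot: [0.998, -0.068, 0.001, 0.0]
force: [0.9, 0.2, 1.4]
finger_gap: -0.003
t: 22.42
tcp_pos: [0.5771, -0.3148, 0.0733]
tool_rot: [0.998, -0.068, 0.001, 0.0]
force: [0.5, -0.6, 2.7]
finger_gap: -0.002
t: 22.68
tcp_pos: [0.577, -0.3149, 0.0722]
tool_rot: [0.998, -0.068, 0.001, 0.0]
force: [1.3, -0.0, 3.7]
finger_gap: 0.0
```

```bash
python3 -m inch '[0,0,-0.1,0,0,0,0,0]'
python3 -m inch '[0,0,-0.05,0,0,0,0,0]'
```

```text
t: 22.92
tcp_pos: [0.577, -0.3148, 0.0711]
tool_rot: [0.998, -0.068, 0.001, 0.0]
force: [1.9, -0.0, 3.8]
finger_gap: -0.0
t: 23.18
tcp_pos: [0.5771, -0.3148, 0.0711]
tool_rot: [0.998, -0.068, 0.001, 0.0]
force: [1.3, -0.9, 6.6]
finger_gap: -0.002
```

```bash
python3 -m inch '[0,0,0,0,0,0,0,0,0,0,0,0,0,0,0,0]'
python3 -m inch '[0,0,0,0,0,0,0,0,0,0,0,0,0,0,0,0,0,0,0,0,0,0,0,0,0,0,0,0,0,0,0,0]'
```

```text
t: 23.68
tcp_pos: [0.577, -0.3148, 0.0711]
tool_rot: [0.998, -0.068, 0.001, 0.0]
force: [0.8, 0.6, 6.3]
finger_gap: -0.001
t: 24.68
tcp_pos: [0.577, -0.3148, 0.0711]
tool_rot: [0.998, -0.068, 0.001, 0.0]
force: [1.6, -0.7, 7.4]
finger_gap: 0.002
```

```bash
python3 -m inch '[0,0,-0.2,0,0,0,-0.3,0,0,0,-0.2,0,0,0,0,0]'
python3 -m inch '[0,0,-0.15,0,0,0,0,0,0,0,0,0]'
```

```text
t: 25.18
tcp_pos: [0.5771, -0.3149, 0.0659]
tool_rot: [0.998, -0.068, 0.001, 0.0]
force: [-1.9, 1.5, 16.2]
finger_gap: 0.001
t: 25.55
tcp_pos: [0.5771, -0.3149, 0.0658]
tool_rot: [0.998, -0.068, 0.001, 0.001]
force: [-3.3, 2.2, 21.6]
finger_gap: -0.0
```

```bash
python3 -m inch '[0,0,1,0,0,0,3,0,0,0,5,0,0,0,5,0,0,0,0,0]'
python3 - <<'E'
from meas import *
s=manip.sense();print(s['tcp_pos'],s['finger_gap'],s['force'])
p,d=snap('scene','s12')
a=cv2.imread('pics/s12.png')[120:300,240:480]
cv2.imwrite('pics/c12.png',cv2.resize(a,(800,600)))
E
```

```text
t: 26.18
tcp_pos: [0.5779, -0.3156, 0.2058]
tool_rot: [0.998, -0.068, 0.003, 0.002]
force: [0.3, 0.5, 0.7]
finger_gap: 0.002
[ 0.57794988 -0.31560281  0.2058034 ] 0.0016010278213628856 [0.26503886 0.50469602 0.68377668]
```

View pics/c12.png

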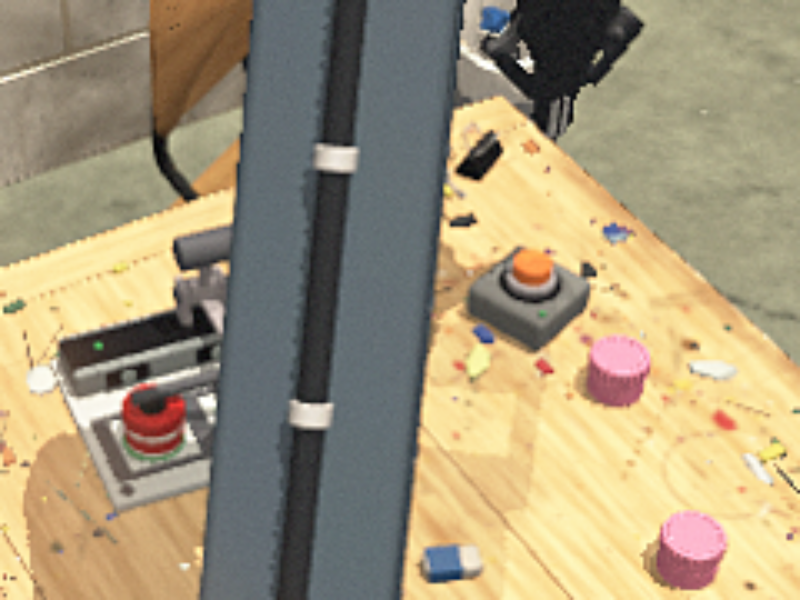

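The key has sprung back and the green LEDs show on the fixture and the key box. Next I'll move back to the knob and open the arm.

```bash
python3 -m inch '[-0.5,3,0,0,-1,5,0,0,-1,5.2,0,0,-1,5.5,0,0,-1,5,0,0,-0.5,2.5,0,0,-0.2,1,0,0,0,0,0,0,0,0,0,0]' 60 30
python3 - <<'E'
from meas import *
s=manip.sense();print(s['tcp_pos'],s['q'],s['finger_gap'],s['force'])
E
```

```text
t: 27.35
tcp_pos: [0.5249, -0.0436, 0.2014]
tool_rot: [0.998, -0.069, -0.0, 0.0]
force: [-0.4, 0.6, 0.5]
finger_gap: 0.6
[ 0.52488063 -0.04363024  0.20142061] [-2.95076104e-01  4.63894404e-01  1.72881591e+00 -4.54506664e-04
  9.49221351e-01  1.41326053e+00] 0.6000715919327085 [-0.36779944  0.61809076  0.53503099]
```

```bash
python3 -m inch '[0.15,0.05,-4,0,0,0,-4,0,0,0,-3,0,0,0,-1.6,0,0,0,-0.6,0,0,0,0,0]'
python3 -m inch '[0,0,0,0,0,0,0,0,0,0,0,0,0,0,0,0]' 10 30
python3 - <<'E'
from meas import *
s=manip.sense();print(s['tcp_pos'],s['finger_gap'],s['force'])
import numpy as np
th=np.linspace(0.04,1.74,18); u=np.array([.991,-.134])
f=lambda t:np.r_[-.15*np.cos(t)*u,.15*np.sin(t)]*100
c=np.array([0.,0,0])
for a,b in zip(th[:-1],th[1:]):
    d=np.round(f(b)-f(th[0])-c,2); c=c+d; print(*d,end=',0, ',sep=',')
E
```

```text
t: 28.1
tcp_pos: [0.5265, -0.0425, 0.0702]
tool_rot: [0.998, -0.068, 0.0, 0.0]
force: [-0.8, -0.4, -0.0]
finger_gap: 0.602
t: 28.6
tcp_pos: [0.5267, -0.0435, 0.0711]
tool_rot: [0.998, -0.067, 0.001, 0.001]
force: [-1.8, -5.3, 2.5]
finger_gap: 0.278
[ 0.52668283 -0.04346469  0.07114912] 0.2776300318534708 [-1.82005973 -5.27233301  2.45070749]
0.13,-0.02,1.49,0, 0.28,-0.04,1.48,0, 0.43,-0.05,1.43,0, 0.56,-0.08,1.39,0, 0.7,-0.09,1.32,0, 0.83,-0.12,1.25,0, 0.95,-0.12,1.15,0, 1.05,-0.15,1.06,0, 1.16,-0.15,0.94,0, 1.24,-0.17,0.83,0, 1.32,-0.18,0.69,0, 1.38,-0.19,0.56,0, 1.42,-0.19,0.41,0, 1.46,-0.2,0.27,0, 1.49,-0.2,0.12,0, 1.48,-0.2,-0.03,0, 1.48,-0.2,-0.17,0,
```

```bash
python3 -m inch '[0.05,-0.05,0.7,0,0.08,-0.05,0.79,0,0.28,-0.04,1.48,0,0.43,-0.05,1.43,0,0.56,-0.08,1.39,0,0.7,-0.09,1.32,0,0.83,-0.12,1.25,0,0.95,-0.12,1.15,0,1.05,-0.15,1.06,0,1.16,-0.15,0.94,0,0,0,0,0]' 10 40
python3 - <<'E'
from meas import *
s=manip.sense();print(s['tcp_pos'],s['finger_gap'],s['force'])
E
```

```text
t: 29.98
tcp_pos: [0.5881, -0.0519, 0.1862]
tool_rot: [0.998, -0.068, 0.001, 0.001]
force: [-0.3, -5.6, -2.3]
finger_gap: 0.277
[ 0.58808985 -0.05192431  0.1861615 ] 0.2772777531099372 [-0.2538179  -5.57199404 -2.31660969]
```

```bash
python3 -m inch '[1.24,-0.2,0.83,0,1.32,-0.2,0.69,0,1.38,-0.19,0.56,0,1.42,-0.19,0.41,0,1.46,-0.2,0.27,0,1.49,-0.2,0.12,0,1.48,-0.2,-0.03,0,1.48,-0.2,-0.17,0,0.2,0,0,0,0,0,0,0]'
python3 - <<'E'
from meas import *
s=manip.sense();print(s['tcp_pos'],s['finger_gap'],s['force'])
E
```

```text
t: 31.22
tcp_pos: [0.7011, -0.0661, 0.2117]
tool_rot: [0.998, -0.068, -0.0, -0.0]
force: [-0.2, -1.2, 1.3]
finger_gap: 0.098
[ 0.70110327 -0.06611487  0.21170182] 0.09849390599110464 [-0.19693916 -1.19337356  1.33063246]
```

```bash
python3 -m inch '[0,0,0,0,0,0,0,0]' 60
python3 -m inch '[0,0,3,0,0,0,5,0,-5,0,0,0,-6,-2,0,0,-6,-3,0,0,-3,-3,0,0,0,-3,0,0,0,-3,0,0,0,0,0,0]'
python3 - <<'E'
from meas import *
s=manip.sense();print(s['tcp_pos'],s['finger_gap'],s['force'])
p,d=snap('top','t13');snap('scene','s13')
for b in blobs('top',p,RED,30,.209):print(b,pt('top',b[0],b[1],d[int(b[1]),int(b[0])]))
E
```

```text
t: 31.48
tcp_pos: [0.7007, -0.0661, 0.2116]
tool_rot: [0.998, -0.068, -0.001, -0.0]
force: [-0.4, -0.7, -0.1]
finger_gap: 0.521
t: 32.6
tcp_pos: [0.5061, -0.206, 0.2918]
tool_rot: [0.998, -0.07, 0.0, -0.0]
force: [-0.2, -0.1, 1.3]
finger_gap: 0.602
[ 0.50614955 -0.20601091  0.29183   ] 0.6022732254918982 [-0.18830772 -0.07252378  1.3433207 ]
(295.7, 211.1, 352, 11.2, array([0.569 , 0.0105, 0.209 ])) [0.59176247 0.02178263 0.04361696]
(341.0, 136.0, 123, 6.7, array([ 0.7016, -0.0679,  0.209 ])) [ 0.69813816 -0.06761101  0.22057906]
```

View pics/t13.png

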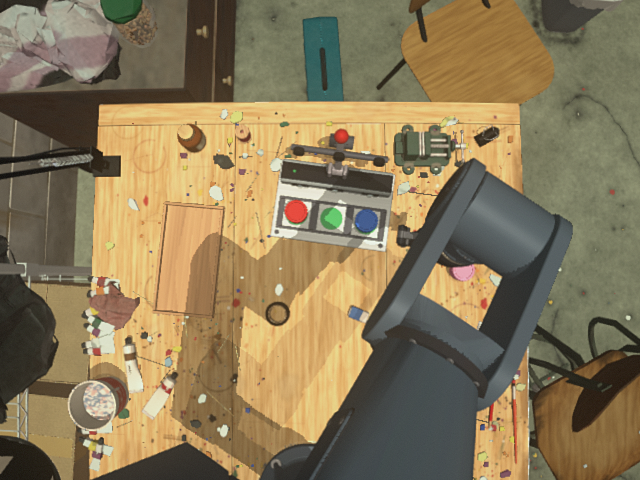

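Run:
```python
from meas import *
C=[onz('top',u,v,.018) for u,v in((168,203),(224,207),(211,316),(154,313))]
for c in C:print(c.round(4))
print(np.mean(C,0)); 
a=(C[0]+C[1]-C[2]-C[3])/2; print(np.linalg.norm(a),np.arctan2(a[1],a[0])); b=(C[0]+C[3]-C[1]-C[2])/2;print(np.linalg.norm(b),np.arctan2(b[1],b[0])-np.pi/2)
p=np.load('pics/t13.npz')['p']
print(blobs('top',p,BLUE,60,.046,(300,500,100,400)),blobs('top',p,RED,60,.046))
import cv2
cv2.imwrite('pics/c13.png',cv2.resize(cv2.imread('pics/t0.png')[190:330,140:240],(500,600)))
```

```text
[0.6134 0.2992 0.018 ]
[0.6043 0.1773 0.018 ]
[0.3728 0.2014 0.018 ]
[0.3781 0.324  0.018 ]
[0.49216362 0.25047056 0.018     ]
0.23469416283876315 -0.10436343571268188
0.1224864133154815 -0.05879974659382903
[(366.1, 220.3, 339, 11.0, array([ 0.5722, -0.1239,  0.046 ]))] [(295.7, 211.1, 352, 11.2, array([0.5914, 0.0216, 0.046 ])), (341.0, 136.0, 123, 6.7, array([ 0.7507, -0.0725,  0.046 ]))]
```

View pics/c13.png

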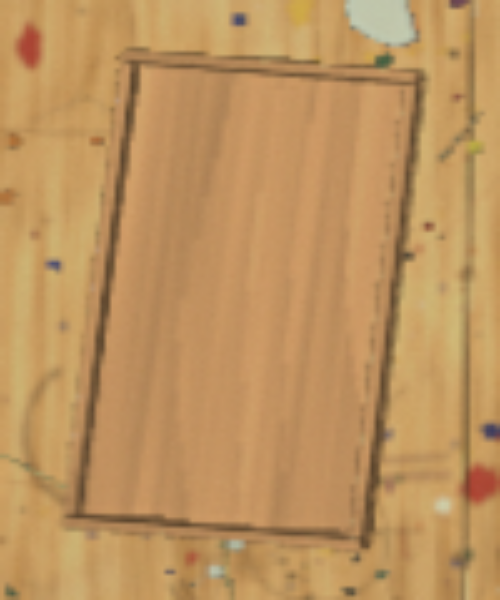

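```bash
python3 -m inch '[0.5,2,0,0.157,0.8,2.3,0,0.157,1,2.5,0,0.157,1,2.5,0,0.157,1,2.5,0,0.157,1,2.5,0,0.157,1,2.5,-3,0.157,1,2.5,-5,0.157,0.7,2,-3,0.157,0.5,1.5,-2,0.158,0,0,0,0,0,0,0,0]' 78 40
python3 - <<'E'
from meas import *
s=manip.sense();print(s['tcp_pos'],s['tool_rot'],s['q'],s['finger_gap'],s['force'])
E
```

```text
t: 34.2
tcp_pos: [0.5915, 0.0238, 0.1626]
tool_rot: [0.754, 0.657, 0.0, 0.0]
force: [-0.6, 0.2, 0.8]
finger_gap: 0.782
[0.59153837 0.02379038 0.16256678] [7.53915207e-01 6.56971634e-01 1.74340668e-04 3.18303054e-04] [-1.48344479e-01  5.94773849e-01  1.59802158e+00 -1.81520745e-04
  9.48086529e-01 -1.10321371e-02] 0.782492567274955 [-0.55900273  0.17887324  0.77584783]
```

```bash
python3 -m inch '[0,-0.1,-4,0,0,0,-4,0,0,0,-2.8,0,0,0,-1.4,0,0,0,-0.3,0,0,0,0,0]'
python3 -m inch '[0,0,0,0,0,0,0,0,0,0,0,0,0,0,0,0]' 40 40
python3 -m inch '[0,0,2,0,0,0,4,0,0,0,4,0,0,0,0,0,0,0,0,0]'
python3 - <<'E'
from meas import *
s=manip.sense();print(s['tcp_pos'],s['finger_gap'],s['force'])
snap('scene','s14')
E
```

```text
t: 34.95
tcp_pos: [0.5924, 0.0222, 0.0379]
tool_rot: [0.754, 0.657, 0.001, 0.001]
force: [-0.0, 0.1, 0.0]
finger_gap: 0.78
t: 35.45
tcp_pos: [0.5924, 0.0223, 0.0382]
tool_rot: [0.754, 0.657, 0.001, 0.001]
force: [0.6, 0.2, 6.5]
finger_gap: 0.542
t: 36.08
tcp_pos: [0.5908, 0.0226, 0.1364]
tool_rot: [0.753, 0.657, -0.0, -0.0]
force: [-0.4, 0.6, -1.5]
finger_gap: 0.536
[0.5907705  0.02262053 0.13639152] 0.5361981535598942 [-0.39618243  0.62280829 -1.50446698]
```

View pics/s14.png

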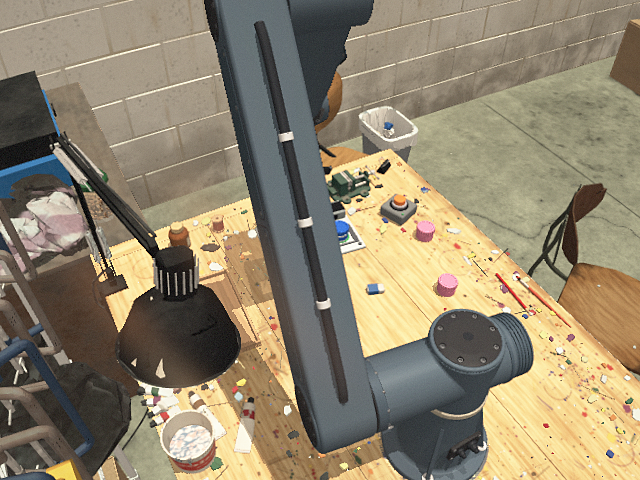

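Run:
```python
from meas import *
d=np.load('pics/s0.npz')['d']
for u,v in((180,260),(180,340),(125,350),(235,350),(180,375),(100,190),(130,225),(150,240),(320,200),(270,100)): print(u,v,pt('scene',u,v,d[v,u]).round(3))
d=np.load('pics/t13.npz')['d']
for u,v in((20,340),(45,330),(30,300),(60,165)): print('top',u,v,pt('top',u,v,d[v,u]).round(3))
d=np.load('pics/s14.npz')['d']
for u,v in((320,430),(215,10),(300,200),(280,250),(230,80)): print('arm',u,v,pt('scene',u,v,d[v,u]).round(3))
```

```text
180 260 [0.165 0.363 0.554]
180 340 [0.11  0.397 0.478]
125 350 [0.154 0.463 0.446]
235 350 [0.109 0.331 0.412]
180 375 [0.09  0.412 0.438]
100 190 [0.37  0.415 0.538]
130 225 [0.259 0.399 0.552]
150 240 [0.204 0.386 0.565]
320 200 [ 0.733 -0.157  0.002]
270 100 [ 1.923 -0.551 -0.412]
top 20 340 [0.326 0.575 0.091]
top 45 330 [0.347 0.525 0.086]
top 30 300 [0.407 0.55  0.1  ]
top 60 165 [0.652 0.431 0.214]
arm 320 430 [-0.006  0.264  0.313]
arm 215 10 [0.349 0.215 0.765]
arm 300 200 [0.167 0.196 0.577]
arm 280 250 [0.148 0.237 0.523]
arm 230 80 [0.305 0.221 0.689]
```

Run:
```python
from meas import *
m=optics.camera_model('scene');K=m['mtx'];D=m['dist_coeffs'];T=m['camera_from_world']
def cloud(d,u0,u1,v0,v1):
    vv,uu=np.mgrid[v0:v1,u0:u1]; x=cv2.undistortPoints(np.stack([uu,vv],-1).reshape(-1,1,2).astype(float),K,D)[:,0]
    z=d[v0:v1,u0:u1].reshape(-1); ok=z>0
    c=np.c_[x[:,0],-x[:,1],-np.ones(len(x))]*z[:,None]
    P=(c-T[:3,3])@T[:3,:3]; return P[ok]
d0=np.load('pics/s0.npz')['d'];d=np.load('pics/s14.npz')['d']
L=cloud(d0,50,250,130,400); L=L[(L[:,2]>.3)&(L[:,0]<.7)]
A=cloud(d,200,380,0,440); A=A[(A[:,2]>.3)&(A[:,0]<.9)]
q=-.148
def rf(P,q): return np.c_[P[:,0]*np.cos(q)+P[:,1]*np.sin(q), -P[:,0]*np.sin(q)+P[:,1]*np.cos(q),P[:,2]]
print(len(L),L.min(0),L.max(0))
for q1 in(.17,.23):
  print('q1',q1)
  R=rf(L,q1)
  for z in np.arange(.4,.68,.03):
    s=R[(R[:,2]>z)&(R[:,2]<z+.03)]
    if len(s)>3: print(round(z,2),'lamp rho',s[:,0].min().round(3),s[:,0].max().round(3),'l',np.percentile(s[:,1],[1,99]).round(3))
R=rf(A,q)
for z in np.arange(.3,.9,.04):
    s=R[(R[:,2]>z)&(R[:,2]<z+.04)]
    if len(s)>3: print(round(z,2),'arm rho',np.percentile(s[:,0],[1,99]).round(3),'l',np.percentile(s[:,1],[1,99]).round(3))
```

```text
15414 [0.05954014 0.30980317 0.30015908] [0.64498549 0.55353338 0.57356702]
q1 0.17
0.4 lamp rho 0.137 0.653 l [0.288 0.44 ]
0.43 lamp rho 0.144 0.644 l [0.297 0.506]
0.46 lamp rho 0.158 0.286 l [0.298 0.5  ]
0.49 lamp rho 0.154 0.645 l [0.316 0.497]
0.52 lamp rho 0.15 0.647 l [0.308 0.523]
0.55 lamp rho 0.15 0.421 l [0.312 0.522]
q1 0.23
0.4 lamp rho 0.158 0.673 l [0.276 0.425]
0.43 lamp rho 0.165 0.663 l [0.285 0.488]
0.46 lamp rho 0.179 0.315 l [0.284 0.482]
0.49 lamp rho 0.185 0.665 l [0.29  0.479]
0.52 lamp rho 0.181 0.667 l [0.292 0.513]
0.55 lamp rho 0.181 0.44 l [0.298 0.512]
0.3 arm rho [-0.054  0.072] l [0.138 0.268]
0.34 arm rho [-0.03   0.105] l [0.176 0.265]
0.38 arm rho [-0.012  0.13 ] l [0.176 0.373]
0.42 arm rho [0.018 0.157] l [0.175 0.395]
0.46 arm rho [0.045 0.446] l [0.061 0.383]
0.5 arm rho [0.079 0.447] l [0.06  0.264]
0.54 arm rho [0.109 0.407] l [0.076 0.264]
0.58 arm rho [0.14 0.39] l [0.072 0.264]
0.62 arm rho [0.17  0.376] l [0.061 0.264]
0.66 arm rho [0.2   0.353] l [0.072 0.264]
0.7 arm rho [0.231 0.345] l [0.055 0.267]
0.74 arm rho [0.263 0.352] l [0.058 0.268]
```

```bash
python3 -m inch '[0,1.5,0,0,-0.5,3,0,0,-0.5,3,0,0,-0.5,3,0,0,-0.5,3,0,0,-0.5,3,0,0,-0.5,2,0,0,-0.5,1.6,0,0,0,0,0,0,0,0,0,0]'
python3 - <<'E'
from meas import *
s=manip.sense();print(s['tcp_pos'],s['q'],s['finger_gap'],s['force'])
p,d=snap('top','t15');snap('scene','s15')
E
```

```text
t: 37.38
tcp_pos: [0.5567, 0.2229, 0.1368]
tool_rot: [0.754, 0.657, -0.0, 0.0]
force: [-0.2, -0.3, -1.8]
finger_gap: 0.53
[0.55669592 0.22286781 0.13675159] [ 1.94820054e-01  6.40188710e-01  1.59487299e+00 -5.44466524e-04
  9.06540430e-01  3.31464614e-01] 0.5297059926462797 [-0.15243655 -0.34425367 -1.75129574]
```

View pics/s15.png

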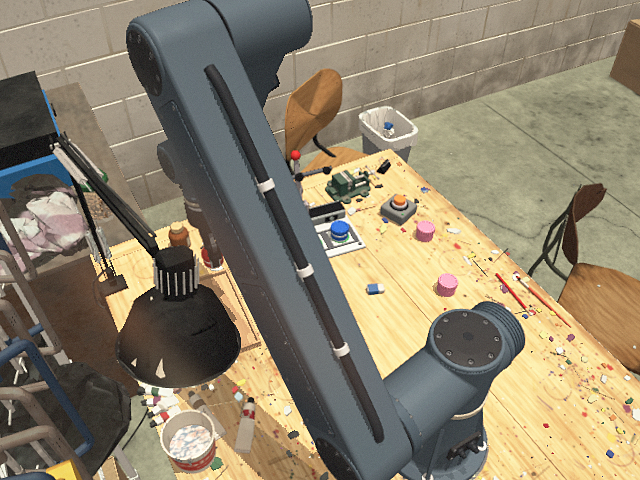

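View pics/t15.png

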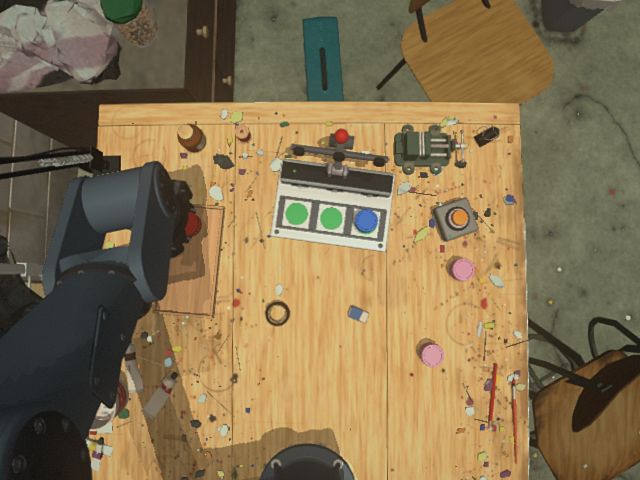

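```bash
python3 -m inch '[0,0,-3,0,0,0,-3,0,0,0,-2,0,0,0,-1.3,0,0,0,-0.5,0,0,0,-0.3,0,0,0,0,0]'
python3 - <<'E'
from meas import *
s=manip.sense();print(s['tcp_pos'],s['finger_gap'],s['force'])
E
```

```text
t: 38.35
tcp_pos: [0.5569, 0.2235, 0.0363]
tool_rot: [0.754, 0.657, 0.0, 0.0]
force: [-0.4, 0.8, -1.2]
finger_gap: 0.536
[0.55691081 0.22349222 0.03627348] 0.5358099841016218 [-0.4479373   0.75059894 -1.20670317]
```

```bash
python3 -m inch '[0,0,-0.2,0,0,0,0,0]'
python3 -m inch '[0,0,0,0,0,0,0,0,0,0,0,0]' 67
python3 -m inch '[0,0,2,0,0,0,4,0,0,0,4.5,0,1,-5,2,0,1,-6,0,0,0,-6,0,0,0,-6,0,0,0,-6,0,0,0,-4,0,0,0,0,0,0,0,0,0,0]'
python3 - <<'E'
from meas import *
s=manip.sense();print(s['tcp_pos'],s['finger_gap'],s['force'])
p,d=snap('top','t16');snap('scene','s16')
print(blobs('top',p,BLUE,60,.046),blobs('top',p,RED,60,.042))
E
```

```text
t: 38.6
tcp_pos: [0.557, 0.2236, 0.0343]
tool_rot: [0.753, 0.657, 0.001, 0.0]
force: [0.0, -0.1, 0.2]
finger_gap: 0.538
t: 38.98
tcp_pos: [0.5565, 0.2234, 0.0338]
tool_rot: [0.754, 0.657, 0.0, -0.0]
force: [-0.2, 0.4, 0.6]
finger_gap: 0.673
t: 40.35
tcp_pos: [0.5763, -0.1061, 0.1596]
tool_rot: [0.754, 0.657, 0.0, -0.0]
force: [-0.6, -0.1, 0.4]
finger_gap: 0.673
[ 0.57625076 -0.10606102  0.15957456] 0.6732418126092359 [-0.64112868 -0.12955577  0.36053915]
[] [(199.8, 228.4, 356, 11.3, array([0.556 , 0.2221, 0.042 ])), (339.9, 134.9, 88, 6.5, array([ 0.7543, -0.0704,  0.042 ]))]
```

View pics/t16.png

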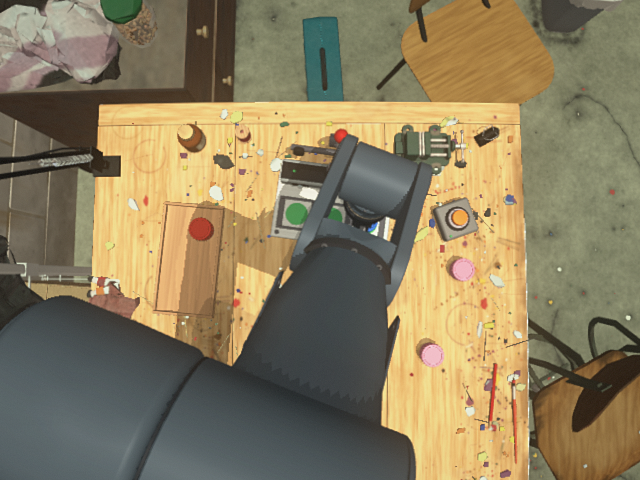

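```bash
python3 - <<'E'
from meas import *
print(blobs('top',np.load('pics/t15.npz')['p'],BLUE,60,.046))
E
python3 -m inch '[-0.4,-1.9,0,0,0,0,-4,0,0,0,-4,0,0,0,-2.5,0,0,0,-1.4,0,0,0,-0.3,0,0,0,0,0]' 78
python3 -m inch '[0,0,0,0,0,0,0,0,0,0,0,0,0,0,0,0]' 40 40
python3 -m inch '[0,0,2,0,0,0,4,0,0,0,4,0,0,0,0,0,0,0,0,0]'
python3 - <<'E'
from meas import *
s=manip.sense();print(s['tcp_pos'],s['finger_gap'],s['force'])
p,d=snap('top','t17');snap('scene','s17')
print(blobs('top',p,RED,60,.042))
E
```

```text
[(366.0, 220.3, 348, 11.3, array([ 0.5722, -0.1238,  0.046 ]))]
t: 41.32
tcp_pos: [0.5731, -0.1258, 0.0374]
tool_rot: [0.753, 0.658, 0.0, 0.001]
force: [0.0, 0.6, 0.8]
finger_gap: 0.781
t: 41.82
tcp_pos: [0.5733, -0.1259, 0.0381]
tool_rot: [0.753, 0.657, 0.001, 0.001]
force: [-0.4, 0.8, 6.5]
finger_gap: 0.536
t: 42.45
tcp_pos: [0.5718, -0.1253, 0.1364]
tool_rot: [0.754, 0.657, -0.0, -0.001]
force: [0.5, 0.2, 0.3]
finger_gap: 0.534
[ 0.57182078 -0.12525836  0.1363565 ] 0.533693244843668 [0.49501228 0.24959316 0.31817517]
[(199.9, 228.4, 361, 11.3, array([0.5559, 0.2217, 0.042 ])), (341.0, 136.0, 124, 6.7, array([ 0.7519, -0.0727,  0.042 ]))]
```

View pics/s17.png

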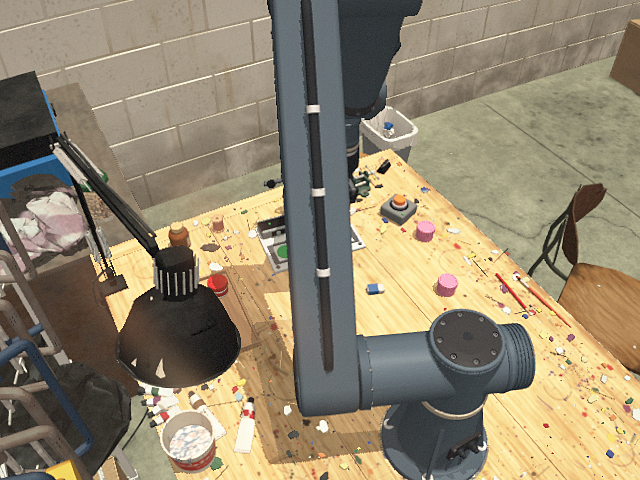

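```bash
python3 -m inch '[-0.5,2,0,0,-0.8,3.5,0,0,-1,4,0,0,-1,4,0,0,-1,4,0,0,-1,4,0,0,-1,4,0,0,-1,4,0,0,-0.8,3,0,0,-0.5,2,0,0,-0.4,1,0,0,0,0,0,0,0,0,0,0]'
python3 - <<'E'
from meas import *
s=manip.sense();print(s['tcp_pos'],s['q'],s['finger_gap'],s['force'])
p,d=snap('top','t18')
print(blobs('top',p,RED,60,.042))
E
```

```text
t: 44.18
tcp_pos: [0.4825, 0.229, 0.1366]
tool_rot: [0.754, 0.657, -0.0, -0.0]
force: [0.4, -0.5, -1.0]
finger_gap: 0.537
[0.4824681  0.22895866 0.13664247] [ 2.33817431e-01  5.73760546e-01  1.76263608e+00 -2.79076517e-04
  8.05592137e-01  3.70460093e-01] 0.5368811169373747 [ 0.36303705 -0.51756259 -0.97788912]
[(200.2, 228.5, 373, 11.7, array([0.5558, 0.2211, 0.042 ])), (341.1, 136.0, 122, 6.7, array([ 0.752 , -0.0728,  0.042 ]))]
```

View pics/t18.png

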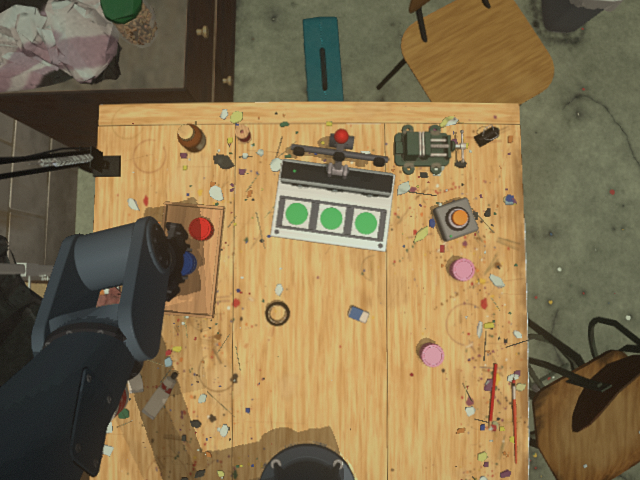

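```bash
python3 -m inch '[0,0,-3,0,0,0,-3,0,0,0,-2,0,0,0,-1.3,0,0,0,-0.5,0,0,0,-0.4,0,0,0,0,0,0,0,0,0]'
python3 -m inch '[0,0,0,0,0,0,0,0,0,0,0,0]' 67
python3 -m inch '[0,0,2,0,0,0,4,0,0,0,4.5,0,1,-5,2,0,1,-6,0,0,0,-6,0,0,0,-6,0,0,0,-6,0,0,0,-4,0,0,0,0,0,0,0,0,0,0]'
python3 - <<'E'
from meas import *
s=manip.sense();print(s['tcp_pos'],s['finger_gap'],s['force'])
p,d=snap('top','t19');snap('scene','s19')
for c in (BLUE,RED):
  for b in blobs('top',p,c,60,.042,(95,500,100,400)): print(b,pt('top',b[0],b[1],d[int(b[1]),int(b[0])]))
E
```

```text
t: 45.22
tcp_pos: [0.4829, 0.2296, 0.0353]
tool_rot: [0.753, 0.657, 0.0, 0.0]
force: [0.6, -0.5, -0.1]
finger_gap: 0.536
t: 45.6
tcp_pos: [0.4826, 0.2295, 0.035]
tool_rot: [0.753, 0.657, 0.0, 0.0]
force: [0.7, 0.4, -0.3]
finger_gap: 0.672
t: 46.98
tcp_pos: [0.502, -0.1, 0.1597]
tool_rot: [0.754, 0.657, -0.0, -0.001]
force: [-0.4, -0.2, -0.2]
finger_gap: 0.669
[ 0.50195805 -0.09998438  0.15966722] 0.6691286448643333 [-0.39175421 -0.15680657 -0.2466829 ]
(197.5, 265.7, 104, 7.9, array([0.4782, 0.2253, 0.042 ])) [0.47831594 0.22610963 0.03906141]
(199.8, 228.4, 354, 11.3, array([0.5559, 0.222 , 0.042 ])) [0.5560559  0.22230005 0.04096318]
(341.0, 136.0, 124, 6.7, array([ 0.7519, -0.0727,  0.042 ])) [ 0.69831709 -0.06762795  0.21998488]
```

View pics/t19.png

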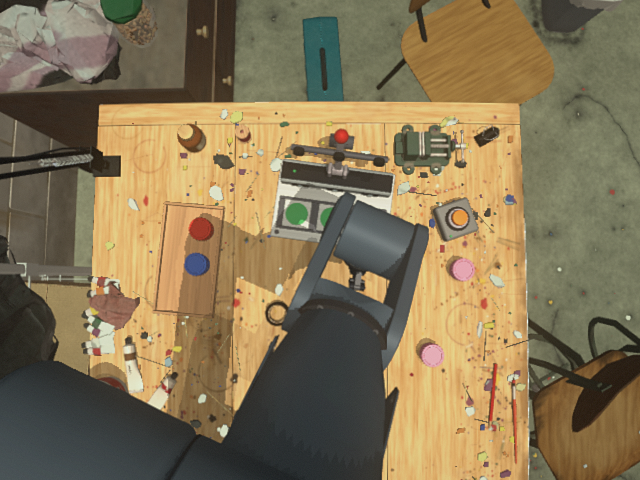

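View pics/s19.png

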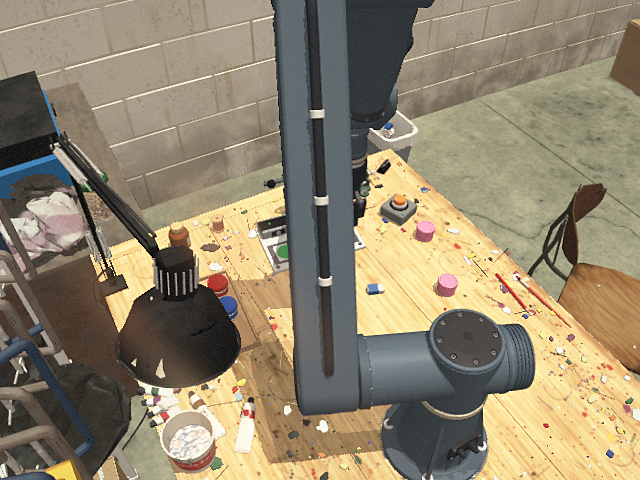

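```bash
python3 -m inch '[0,-5,3,0,0,-5,3,0,0,0,0,0,0,0,0,0,0,0,0,0,0,0,0,0,0,0,0,0,0,0,0,0,0,0,0,0,0,0,0,0,0,0,0,0,0,0,0,0,0,0,0,0,0,0,0,0]'
python3 - <<'E'
from meas import *
p,d=snap('top','t20')
for n,c in (('b',[((100,120,50),(128,255,255))]),('r',RED),('p',PINK),('y',YEL)):
  for b in blobs('top',p,c,60,.042,(95,500,100,460)): print(n,b,pt('top',b[0],b[1],d[int(b[1]),int(b[0])]).round(3))
E
```

```text
t: 48.82
tcp_pos: [0.5025, -0.2006, 0.2198]
tool_rot: [0.754, 0.657, -0.0, -0.0]
force: [-0.0, -0.3, 0.5]
finger_gap: 0.671
b (192.6, 263.6, 232, 10.6, array([0.4825, 0.2357, 0.042 ])) [0.483 0.237 0.039]
r (200.0, 228.3, 366, 11.4, array([0.5561, 0.2216, 0.042 ])) [0.556 0.222 0.041]
r (341.0, 136.0, 123, 6.7, array([ 0.7519, -0.0728,  0.042 ])) [ 0.698 -0.068  0.22 ]
p (458.4, 274.1, 130, 10.3, array([ 0.4611, -0.3152,  0.042 ])) [ 0.461 -0.317  0.036]
```

View pics/t20.png

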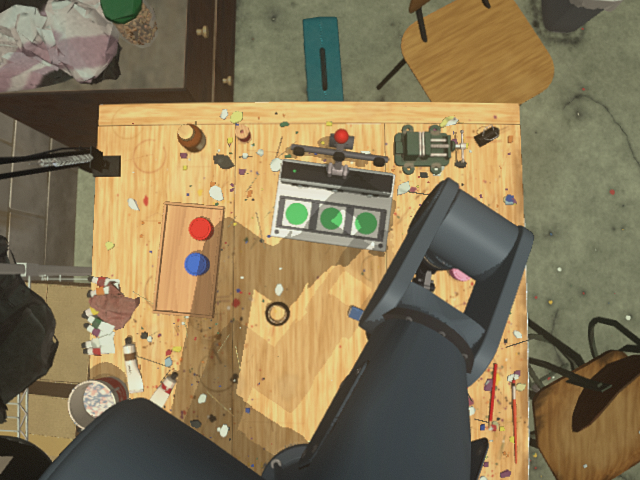

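The red pot at (200,228) and the blue pot at (196,264) stand upright in the tray. Their lid tops measure about 0.040 m, against 0.042 m expected. The knob at (341,136) is back at its starting pixel, and the stations are empty.

Run:
```python
from station import job
print(job.sign_off())
```

```text
the job is handed in; nothing more can be done
None
```

The job is done and handed in, at about 49 s of the 208 s allowed.

- **Pots:** Only two were present, blue (pot0) and red (pot1). I saw no yellow pot in any view from several arm poses. I left both pink look-alikes alone.
- **Coding:** I stood blue in station 0 and red in station 2 and closed the hold-down arm onto the lids. The key was held at its first click for about 1.5 s at 6 to 7 N. I then pressed it fully home (about 5.3 mm further, up to 21.6 N) and let it go.
- **Unloading:** I opened the arm fully and set both pots in the wooden tray.

**Last checks:**
- Both pots stood in the tray, with lid tops at about 0.039 to 0.041 m against 0.042 m expected. That fits pots standing upright.
- The knob was back at exactly the pixel where it started.
- The key had sprung back when I looked right after the press, and the green LEDs were on.
- All three stations were empty.

**What did not go as planned:**
- Near the end of opening the arm, the grip slipped off the knob. The arm still ended fully open.
- The knock I was warned about never showed up in the images.
- The listed spool was not seen anywhere.

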